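# Weigh a bracket on the spring scale and mark the reading

## Robot

A 6-joint arm with a two-finger parallel gripper is mounted at the origin on a cart in front of the work surface, level with it; the furniture and walls round the work are solid. World frame = base frame: x ahead of the robot, y to its left, z up, the work surface at z = 0. Lengths are in m, angles in rad, forces in N, time in s.
With the tool pointing down it reaches from about 0.25 to 0.8 m from the base axis. Payload 8.5 kg.
Tool frame: the origin (TCP) lies at the very end of the fingers, on their centre line; the grasp point (between the pads) lies 19 mm behind it; z points along the fingers, y is the line along which they close (so a half turn about z gives the same grasp; the last joint's range is limited). The gripper opens to 85 mm and grips with 20 to 120 N. Pads are 22 mm wide; open, the fingers measure 114 mm over their backs; the gripper's body (76 mm by 85 mm) begins 54 mm behind the grasp point. The pads swing forward as they close: fully open they stand 13 mm farther back than shut.
Start: joints at [-1.19, 0.238, -0.013, 1.319, 0, 1.571], TCP at [0.195, -0.487, 0.231] pointing down, gripper open.
Joint ranges: [-2.66, 2.66], [-1.03, 1.9], [-1.14, 1.46], [-1.82, 2.27], [-1.45, 1.34], [-3.14, 3.14]. Speed limits (rad/s): [2.22, 2.22, 2.79, 3.14, 3.14, 3.14].

## Interface

Orientations are given as a unit quaternion [x, y, z, w].
In Python, from workcell import arm gives the robot as it stands. The module is installed in compiled form; this text tells all that it offers.
- The arm moves only by the shell command python3 -m handwheel 'ROWS' [OPENING] [FORCE]. ROWS is JSON, a list of rows, each a list of 4 numbers: the shift along the world's x, y, z in mm, then the turn about the world's z in degrees. A call has 1 to 12 rows; each row shifts and turns the commanded pose from where the row before left it; what a row does not reach is not made up. A row lasts 1/10 s, in which the tool goes at most 50 mm and 8.59 degrees, less where a joint would pass 70% of its speed; a pose out of reach is approached as far as the arm can. A call with a gripper value outside its range is refused whole. OPENING is the closure in counts, from 0 (fully open) to 255 (shut), set as the call begins (- or left out, the last holds). The fingers move at their own pace and stop on an object; FORCE is the grip in N (left out, the last holds). Time passes only in rows, so rows that do not move let the fingers close. It gives the time, the measured TCP pose, the force, the opening and the grip force at its end, in the units of the state.
- arm.read_state(): the state, without advancing time (a new reading comes with each control period).
- arm.capture(name): name is "scene" or "top" or "wrist"; returns (picture, depth): 420x560x3 uint8, red, green, blue; 420x560 float32, m along the optical axis (not along the pixel's ray), 0 where there is no reading.
- arm.camera_params(name): a dict with "fx", "fy", "cx", "cy" (pixels), "cam_to_world" (4x4, takes a point from camera to world coordinates). Camera axes: x right, y up, looking along -z (the intrinsics and any distortion apply to the point x, -y, -z); pixel columns grow to the right and rows downward; lengths in m; the calibration is good to about 2 mm. A picture is of the moment at which its call begins: read the wrist's pose just before it. camera_params takes no time and is no camera call; for the wrist camera it gives the pose at the moment of the call.
- arm.job_done(): hands the job in; it is judged then, once.
The state is a dict: "t": time; "joint_positions": joint angles; "qvel": joint speeds; "joint_torque": joint torques, N m; "position": TCP position; "tool_rot": TCP orientation; "contact_force": force on the tool from outside, world axes, zero at the start; "wrist_torque": the same for the moment, N m; "opening": finger opening in m; "grip_force": force on a finger pad.
Only numpy, scipy, OpenCV 4.12 (cv2) and the standard library are available. Lean on these libraries where they do the work, as an engineer would, in place of code of your own. Each camera call takes 0.05 s, during which the arm holds its last target. There are 200 camera calls.

## Task

Weigh the bracket: hang it by its eye on the hook of the spring scale, letting it down slowly until the spring carries all of its weight before you let go, so that the hook neither drops nor jumps. When it has settled, slide the yellow marker down until its index is level with the red pointer, within half a graduation, and leave bracket and marker there. Do not disturb the aluminium block, the tape measure or the blue bottle.

Things in the scene. Friction and masses are not known exactly. Their poses are not given: they have to be found in the camera images.
- bracket_grip (a point): grip point in the solid head of the dark cast bracket's upright web, on its centre line, 18 mm below the top, 110 mm above the underside, 50 mm above the eye's centre. The web is 10 mm thick along the bracket's x and 50 mm wide along its y; grip it across the 10 mm. Axes: x through the eye, z up.
- bracket_eye (a point): centre of the bracket's round eye, 32 mm diameter, through the web along x, 60 mm above the underside of the foot; solid web for 52 mm above the eye. Axes as the bracket.
- bracket: the loose dark cast bracket, standing upright on its foot: foot 56 x 80 x 12 mm (x, y, z), upright web 10 x 50 mm, 128 mm high in all; origin at the centre of the foot's underside. Its weight is not known beforehand: 0.2 to 0.8 kg.
- hook_seat (a point): seat of the scale's hook: centre of its 8 mm round bar. Axes: x from the hook's tip to the column, y left, z up. The seat is flat 9 mm either way along x; at -x it ends in an upturned tip, 20 to 24 mm in front, top 15 mm above this point; at +x the bar rises by 10 mm and runs to the column, face plate 123 mm behind. Free from -x and above. A hung eye's centre is 12 mm below this point.
- scale_slide (a joint): travel of hook and pointer, m, downward: 0 unloaded, stop at 0.092. Spring 100 N/m (0.1 N per mm), lightly damped: bobs for some 2 s after a disturbance. The bracket brings it to between 0.019 and 0.079. Keep it slow: lowering fast, or letting go with 1 N of weight not yet carried or pushed past the balance, moves it too fast (over 0.09 m/s).
- pointer_tip (a point): tip of the red pointer that moves with the hook in front of the white face plate; graduations 10 mm apart. Axes as the stand.
- marker_index (a point): tip of the thin yellow index of the marker, level with the pointer tip when the reading is marked. Axes as the stand.
- marker (a joint): travel of the yellow marker down its rail, m: 0 at the top, 0.100 at the bottom; starts near the top, above every loaded reading; stays where it is left (friction about 2 N). It equals scale_slide when index and pointer are level.
- marker_tab (a point): point on the top face of the marker's tab, a yellow bar 14 mm wide (y), 10 mm thick, reaching from the rail 103 mm towards -x; 18 mm from its free end, 5 mm above the index's level, 93 mm in front of the white face plate, 110 mm to the left (+y) of the hook. Push down on it, or pinch it across its width. Axes as the stand.
- alu_block: bystander: drilled aluminium block, 45 x 70 x 25 mm; origin at the underside.
- tape_measure: bystander: yellow tape measure, 35 x 76 x 60 mm; origin at the underside.
- blue_bottle: bystander: small blue bottle with a red cap, 41 mm diameter, 72 mm high; origin at the underside.
There are look-alikes about, which are no part of the job. Of the things that look like the bracket, take the one that is nearest to the robot's base at the start.

How it is judged:
By the outcome, as a careful person would: the job done as asked, in the order asked, and still so for the second after the job is handed in, with the robot touching nothing.
It also fails if it takes over 61 s, if anything falls off the work surface, if the arm or the gripper's body presses on something with over 40 N, if the wrist force passes 120 N, or if a joint passes its speed limit or range.

## Working session

There is one attempt and no reset: what is moved stays moved. The work goes in short steps, Python scripts to look and compute and a shell command to move; the robot and the scene stay as the last step left them, time stands still between calls to the robot, and variables do not carry over. Pictures are saved under pics/ and viewed, at most 10 in all, crops included, and the job is handed in when it is done.

```bash
mkdir -p pics; cat > h.py <<'E'
import numpy as np, cv2
from workcell import arm
def cap(n,f):
    K=arm.camera_params(n); p,d=arm.capture(n); np.savez(f'{f}.npz',p=p,d=d,K=np.array([K['fx'],K['fy'],K['cx'],K['cy']]),T=np.array(K['cam_to_world']))
    cv2.imwrite(f'pics/{f}.png',p[:,:,::-1]); return p,d,K
def load(f): return np.load(f'{f}.npz')
def cloud(z):
    fx,fy,cx,cy=z['K'];d=z['d'];v,u=np.mgrid[:d.shape[0],:d.shape[1]]
    P=np.stack([(u-cx)/fx*d,-(v-cy)/fy*d,-d],-1)
    W=P@z['T'][:3,:3].T+z['T'][:3,3]; W[d==0]=np.nan; return W
E
python3 - <<'E'
from h import *
print({k:v for k,v in arm.camera_params('scene').items()})
for n in('scene','top'): cap(n,n+'0')
a=cv2.imread('pics/scene0.png');b=cv2.imread('pics/top0.png')
s=arm.read_state();print(s)
E
```

```text
{'fx': 537.5712719791455, 'fy': 537.5712719791455, 'cx': 279.46810886357804, 'cy': 214.12132980573233, 'cam_to_world': array([[-0.72034294,  0.46638048, -0.51341532, -0.31847431],
       [-0.69360576, -0.48875331,  0.52917979,  0.89493902],
       [-0.00413431,  0.73729875,  0.67555418,  1.36408437],
       [ 0.        ,  0.        ,  0.        ,  1.        ]])}
{'t': 0.1, 'joint_positions': array([-1.19000117e+00,  2.38706028e-01, -1.41406789e-02,  1.31919924e+00,
       -5.31453572e-06,  1.57078175e+00]), 'qvel': array([ 0.00036198, -0.00163553,  0.00162666,  0.00033634,  0.00062055,
        0.00125613]), 'joint_torque': array([ 5.36725838e-04, -5.39721072e+01,  3.46999168e+01,  1.33861604e-02,
        1.60852989e-05, -1.24855113e-06]), 'position': array([ 0.19498588, -0.48706115,  0.23076105]), 'tool_rot': array([ 9.81927500e-01,  1.89256426e-01, -1.20849853e-04, -6.13018216e-04]), 'contact_force': array([ 0.18065912,  0.11499571, -0.60144447]), 'wrist_torque': array([-0.00807827,  0.01637135, -0.00394453]), 'grip_force': 0.0, 'opening': 0.08554254399975604}
```

View pics/scene0.png

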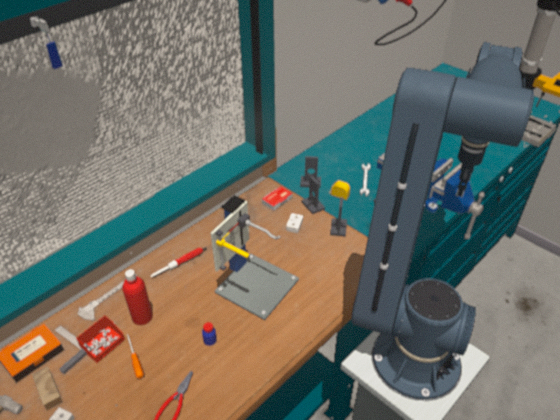

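View pics/top0.png

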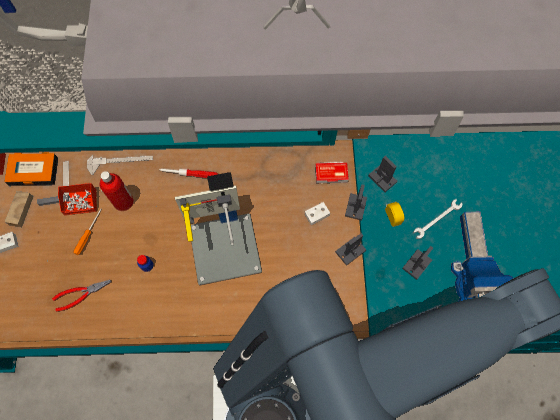

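The scene view shows the stand at (245,250) with the yellow marker tab at (232,247). The top view shows the stand base at (225,240), the hook arm at (228,225) and the marker at (187,222). Four bracket-like parts sit at (383,173), (355,205), (350,248) and (417,262).

```bash
python3 - <<'E'
from h import *
z=load('top0');W=cloud(z);p=z['p'].astype(int)
dark=(p.max(2)<95)&(W[...,2]>0.006)&(W[...,2]<0.2)&(W[...,0]>0.1)
n,l,s,c=cv2.connectedComponentsWithStats(dark.astype(np.uint8))
for i in range(1,n):
    if s[i,4]>60:
        q=W[l==i];print('dark',c[i].round(),s[i,4],q.min(0).round(3),q.max(0).round(3),'r',np.hypot(*np.median(q,0)[:2]).round(3))
        t=q[q[:,2]>q[:,2].max()-.012]
        print('   top',t.mean(0).round(3),len(t),cv2.minAreaRect((t[:,:2]*1000).astype(np.float32)))
hsv=cv2.cvtColor(z['p'],cv2.COLOR_RGB2HSV)
for nm,m in(('yel',cv2.inRange(hsv,(22,150,120),(34,255,255))),('bluewhite',((W[...,2]>.15)&(W[...,2]<.5)&(W[...,0]>.3)&(np.abs(W[...,1]-.1)<.3)).astype(np.uint8))):
    n,l,s,c=cv2.connectedComponentsWithStats(m)
    for i in range(1,n):
        if s[i,4]>40:
            q=W[l==i];q=q[~np.isnan(q[:,0])];print(nm,c[i].round(),s[i,4],q.min(0).round(3),q.max(0).round(3))
a=z['p'][140:300,160:460];cv2.imwrite('pics/topc.png',cv2.resize(a[:,:,::-1],None,fx=2.6,fy=2.6,interpolation=cv2.INTER_CUBIC))
a=load('scene0')['p'][140:330,190:370]
cv2.imwrite('pics/scenec.png',cv2.resize(a[:,:,::-1],(560,590),interpolation=cv2.INTER_CUBIC))
E
```

```text
dark [  1. 161.] 71 [0.81  0.862 0.007] [0.879 0.872 0.036] r 1.214
   top [0.855 0.868 0.029] 16 ((848.0860595703125, 865.877685546875), (52.4438591003418, 6.820187091827393), 9.156620979309082)
dark [ 40. 177.] 261 [0.757 0.684 0.006] [0.862 0.84  0.038] r 1.041
   top [0.786 0.724 0.031] 87 ((777.3412475585938, 742.072265625), (86.98907470703125, 176.96047973632812), 32.454254150390625)
dark [384. 174.] 532 [ 0.708 -0.44   0.006] [ 0.831 -0.349  0.139] r 0.846
   top [ 0.755 -0.396  0.131] 27 ((753.73974609375, -394.5733642578125), (48.46215057373047, 12.675060272216797), 38.559669494628906)
dark [126. 196.] 192 [0.663 0.425 0.006] [0.716 0.453 0.149] r 0.81
   top [0.694 0.428 0.143] 14 ((695.3468017578125, 428.34197998046875), (5.952790260314941, 27.545452117919922), 87.43653106689453)
dark [ 94. 196.] 75 [0.668 0.541 0.006] [0.746 0.552 0.048] r 0.897
   top [0.719 0.548 0.043] 16 ((718.7289428710938, 548.3409423828125), (41.952266693115234, 2.156245470046997), 5.721622943878174)
dark [356. 205.] 424 [ 0.611 -0.335  0.006] [ 0.719 -0.261  0.14 ] r 0.713
   top [ 0.652 -0.297  0
[... 1295 characters left out ...]
2706298828125), 32.390193939208984)
dark [418. 263.] 465 [ 0.413 -0.519  0.006] [ 0.504 -0.43   0.135] r 0.651
   top [ 0.458 -0.473  0.129] 53 ((458.0936279296875, -473.5579528808594), (9.67209243774414, 52.93473815917969), 48.81108474731445)
dark [148. 265.] 82 [0.459 0.348 0.008] [0.497 0.378 0.072] r 0.59
   top [0.474 0.36  0.064] 9 ((473.7960205078125, 360.24224853515625), (6.279733657836914, 25.14017105102539), 58.22802734375)
yel [188. 220.] 218 [0.478 0.175 0.23 ] [0.592 0.227 0.273]
yel [395. 213.] 314 [ 0.583 -0.44   0.003] [ 0.656 -0.393  0.071]
bluewhite [231. 140.] 2855 [ 0.769 -0.2    0.207] [0.821 0.4   0.303]
bluewhite [210. 201.] 1830 [0.463 0.072 0.15 ] [0.657 0.239 0.303]
```

View pics/topc.png

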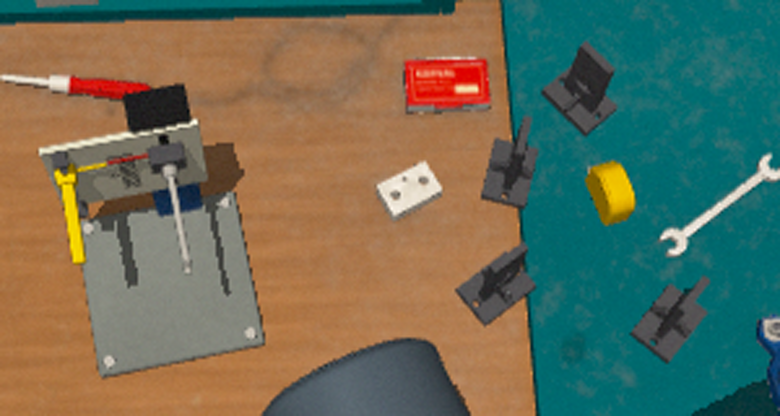

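View pics/scenec.png

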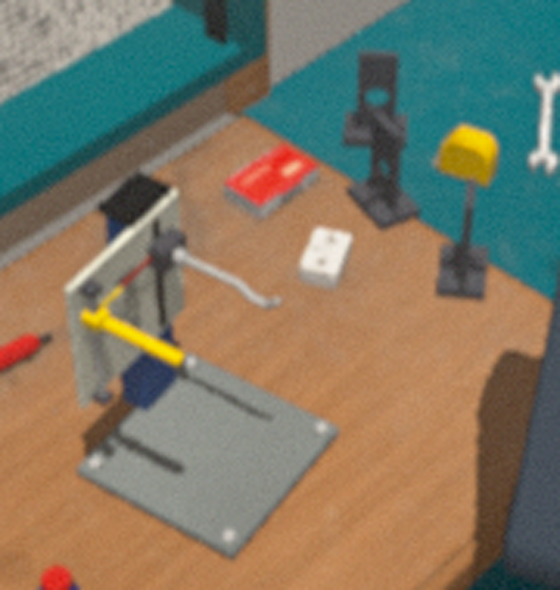

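The crops confirm upright brackets. The one at top-view (351,249), world (0.508,-0.270), is nearest to the base at r=0.567 m and has its web normal at 32.4°. The hook arm points towards the robot, with the stand turned about 10°. I'll move over the bracket and look closer.

```bash
python3 -m handwheel '[[26,18,2,8.4],[26,18,2,8.4],[26,18,2,8.4],[26,18,2,8.4],[26,18,2,8.4],[26,18,2,8.4],[26,18,2,8.4],[26,18,2,8.4],[26,18,2,8.4],[26,18,2,8.4],[26,18,2,8.4],[26,18,2,8.2]]' 0 40
python3 - <<'E'
from h import *
import time
p,d,K=cap('wrist','w0')
s=arm.read_state();print(s['t'],s['position'],s['tool_rot'],s['joint_positions'])
z=load('w0');W=cloud(z);print(z['T'][:3,3])
m=(W[...,2]>.115)&(W[...,2]<.145)
n,l,s,c=cv2.connectedComponentsWithStats(m.astype(np.uint8))
for i in range(1,n):
    if s[i,4]>100:
        q=W[l==i];print(c[i],s[i,4],np.median(q,0).round(4),q.min(0),q.max(0),cv2.minAreaRect((q[:,:2]*1000).astype(np.float32)))
E
```

```text
t: 1.3
position: [0.5079, -0.2704, 0.255]
tool_rot: [0.479, 0.878, -0.0, -0.0]
contact_force: [-0.4, -1.3, -0.0]
opening: 0.0851
grip_force: 0.0
1.35 [ 0.51135279 -0.26821827  0.25485717] [4.74243244e-01 8.80393341e-01 9.10471500e-04 2.86228934e-04] [-0.48404042  0.32346199  0.16620011  1.41294369  0.00181509  0.50416914]
[ 0.46572287 -0.20545803  0.3975016 ]
[276.98711755 198.41545894] 621 [ 0.5076 -0.2676  0.1278] [ 0.49079925 -0.29189723  0.11580504] [ 0.52673559 -0.24612724  0.12977559] ((508.7045593261719, -269.1556396484375), (9.992685317993164, 49.99607849121094), 35.402252197265625)
```

View pics/w0.png

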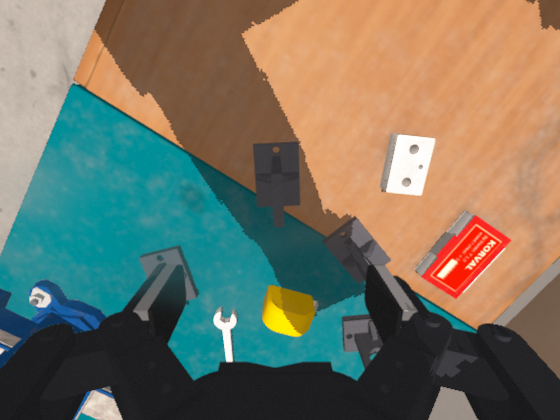

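The wrist view shows the target bracket at (277,198) between the fingers, with the neighbours well clear. I'll descend and check alignment before closing.

```bash
python3 -m handwheel '[[1,1,-16,1.5],[0,0,-18,0],[0,0,-18,0],[0,0,-18,0],[0,0,-18,0],[0,0,-18,0],[0,0,-18,0],[0,0,-18,0],[0,0,-14,0],[0,0,-6,0],[0,0,0,0],[0,0,0,0]]' 0 40
```

```text
t: 2.55
position: [0.5083, -0.2705, 0.0937]
tool_rot: [0.47, 0.883, -0.0, 0.0]
contact_force: [-0.0, 0.3, -0.1]
opening: 0.0856
grip_force: 0.0
```

```bash
python3 -m handwheel '[[0,1,-1,0],[0,0,0,0],[0,0,0,0],[0,0,0,0],[0,0,0,0],[0,0,0,0],[0,0,0,0],[0,0,0,0]]' 255 60
python3 -m handwheel '[[0,0,3,0],[0,0,10,0],[0,0,20,0],[0,0,30,0],[0,0,40,0],[0,0,40,0],[0,0,40,0],[0,0,30,0],[0,0,10,0],[0,0,0,0],[0,0,0,0],[0,0,0,0]]'
```

```text
t: 3.35
position: [0.5083, -0.2695, 0.0923]
tool_rot: [0.47, 0.883, -0.0, 0.0]
contact_force: [1.4, -1.7, -0.2]
opening: 0.0092
grip_force: 61.6
t: 4.55
position: [0.5074, -0.269, 0.3132]
tool_rot: [0.47, 0.883, -0.0, -0.002]
contact_force: [0.5, -0.5, -7.5]
opening: 0.0094
grip_force: 60.6
```

```bash
python3 - <<'E'
from h import *
z=load('top0');W=cloud(z);p=z['p'].astype(int)
hsv=cv2.cvtColor(z['p'],cv2.COLOR_RGB2HSV)
# hook arm profile in top view & plate
sel=(W[...,2]>.12)&(W[...,0]>.44)&(W[...,0]<.70)&(W[...,1]>.05)&(W[...,1]<.25)
for r in range(180,250,3):
    print(r,[(u,*W[r,u].round(3)) for u in np.where(sel[r])[0] if 222<=u<=236])
# plate edge top: highest pts, fit line
q=W[sel&(W[...,2]>.26)];print(len(q),q.min(0),q.max(0))
print(cv2.minAreaRect((q[:,:2]*1000).astype(np.float32)))
m=(cv2.inRange(hsv,(22,150,120),(34,255,255))>0)&sel
q=W[m];print(cv2.minAreaRect((q[:,:2]*1000).astype(np.float32)),q[:,2].mean())
E
```

```text
180 [(np.int64(222), np.float64(0.632), np.float64(0.109), np.float64(0.297)), (np.int64(223), np.float64(0.633), np.float64(0.106), np.float64(0.293)), (np.int64(224), np.float64(0.631), np.float64(0.103), np.float64(0.298)), (np.int64(225), np.float64(0.631), np.float64(0.1), np.float64(0.297)), (np.int64(226), np.float64(0.632), np.float64(0.098), np.float64(0.296)), (np.int64(227), np.float64(0.632), np.float64(0.095), np.float64(0.296)), (np.int64(228), np.float64(0.633), np.float64(0.092), np.float64(0.294)), (np.int64(229), np.float64(0.631), np.float64(0.089), np.float64(0.296)), (np.int64(230), np.float64(0.635), np.float64(0.087), np.float64(0.289)), (np.int64(231), np.float64(0.634), np.float64(0.084), np.float64(0.291))]
183 [(np.int64(222), np.float64(0.623), np.float64(0.109), np.float64(0.296)), (np.int64(223), np.float64(0.623), np.float64(0.106), np.float64(0.296)), (np.int64(224), np.float64(0.624), np.float64(0.103), np.float64(0.295)), (np.int64(225), np.float64(0.622), np.float64(0.1), np.float64(0.299)), (np.int64(226), np.float64(0.623), np.float64(0.098), np.f
[... 12331 characters left out ...]
loat64(0.235)), (np.int64(231), np.float64(0.48), np.float64(0.089), np.float64(0.231)), (np.int64(232), np.float64(0.481), np.float64(0.086), np.float64(0.229))]
243 [(np.int64(231), np.float64(0.469), np.float64(0.088), np.float64(0.239)), (np.int64(232), np.float64(0.466), np.float64(0.085), np.float64(0.249)), (np.int64(233), np.float64(0.468), np.float64(0.082), np.float64(0.242))]
246 []
249 []
723 [0.57075218 0.07169932 0.26009572] [0.6566736  0.23754038 0.30294506]
((611.3590698242188, 157.61203002929688), (66.79888153076172, 167.04542541503906), 16.520668029785156)
((537.3703002929688, 208.7517852783203), (49.15821075439453, 114.84878540039062), 80.77222442626953) 0.2418063602580156
```

```bash
python3 -m handwheel '[[-9,29,0,-2],[-9,29,0,-2],[-9,29,0,-2],[-9,29,0,-2],[-9,29,0,-2],[-9,29,0,-2],[-9,29,0,-2],[-9,29,0,-2],[-9,29,0,-2],[-9,29,-2,-2],[-9,29,-2,-2],[-9,26,-2,-2.4]]'
python3 -m handwheel '[[0,0,0,0],[0,0,0,0],[0,0,0,0],[0,0,0,0]]'
python3 - <<'E'
from h import *
s=arm.read_state();print(s['position'],s['tool_rot'])
cap('wrist','w1');cap('scene','s1')
a=load('w1')['p'];b=load('s1')['p'][150:320,180:380]
b=cv2.resize(b,(494,420),interpolation=cv2.INTER_CUBIC)
m=np.hstack([a,b])[:,:,::-1];cv2.imwrite('pics/c1.png',cv2.resize(m,(800,int(420*800/m.shape[1])),interpolation=cv2.INTER_AREA))
E
```

```text
t: 5.75
position: [0.3989, 0.0768, 0.308]
tool_rot: [0.647, 0.763, -0.001, -0.001]
contact_force: [0.8, -0.2, -8.0]
opening: 0.0092
grip_force: 60.4
t: 6.15
position: [0.4002, 0.075, 0.309]
tool_rot: [0.646, 0.763, -0.0, -0.0]
contact_force: [-0.1, -0.9, -7.7]
opening: 0.0094
grip_force: 60.3
[0.40020274 0.07501349 0.30895681] [ 6.46340171e-01  7.63049321e-01 -3.12719997e-04 -1.37840271e-04]
```

View pics/c1.png

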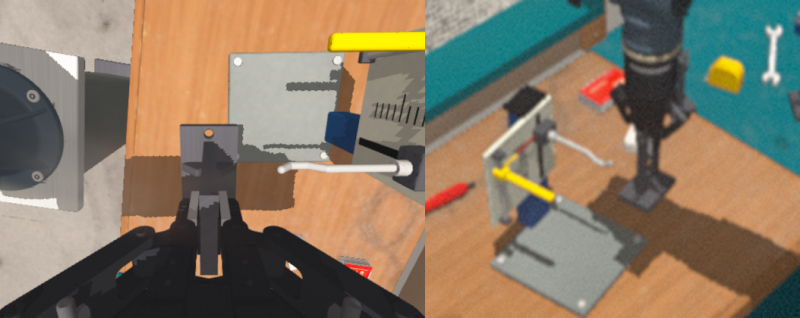

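The left part (wrist) shows the hook tip at about (373,224) in full-resolution pixels, the held bracket upright at (275,250), and the yellow tab at top right. Next I measure the hook and bracket from this view's depth.

```bash
python3 - <<'E'
from h import *
z=load('w1');W=cloud(z);p=z['p'].astype(int)
m=(W[...,2]>.215)&(W[...,2]<.262)&(W[...,0]>.445)&(W[...,0]<.585)&(W[...,1]<.14)&(W[...,1]>.05)
n,l,s,c=cv2.connectedComponentsWithStats(m.astype(np.uint8));i=1+s[1:,4].argmax();print(s[1:,4].tolist(),c[i]);m=l==i
us=np.where(m.any(0))[0]
for u in us[::6]:
    q=W[m[:,u],u]; print(u,len(q),'x %.4f y %.4f..%.4f mid %.4f zmax %.4f'%(np.median(q[:,0]),q[:,1].min(),q[:,1].max(),np.median(q[:,1]),np.percentile(q[:,2],90)))
q=W[m];g=q[q[:,0]<.56];vx,vy,x0,y0=cv2.fitLine((g[:,:2]*1000).astype(np.float32),cv2.DIST_HUBER,0,.01,.01).ravel();print('bar yaw',np.degrees(np.arctan2(vy,vx)),x0,y0,'xmin',q[:,0].min())
# face plate
hsv=cv2.cvtColor(z['p'],cv2.COLOR_RGB2HSV)
f=(W[...,0]>.58)&(W[...,2]>.13)&(W[...,2]<.24)&(hsv[...,1]<60)&(p.max(2)>110)
q=W[f];print(len(q))
if len(q)>50:
    vx,vy,x0,y0=cv2.fitLine((q[:,:2]*1000).astype(np.float32),cv2.DIST_HUBER,0,.01,.01).ravel();print('plate yaw',np.degrees(np.arctan2(vy,vx)),x0,y0)
y=(cv2.inRange(hsv,(22,150,100),(34,255,255))>0)&(W[...,2]>.15)
q=W[y];print('tab',len(q),q.min(0),q.max(0),np.median(q,0))
t=q[q[:,2]>np.median(q[:,2])-.004];vx,vy,x0,y0=cv2.fitLine((t[:,:2]*1000).astype(np.float32),cv2.DIST_HUBER,0,.01,.01).ravel();print('tab yaw',np.degrees(np.arctan2(vy,vx)),x0,y0)
# bracket foot
b=(W[...,2]>.19)&(W[...,2]<.245)&(W[...,0]>.35)&(W[...,0]<.445)&(p.max(2)<110)&(W[...,1]<.16)
n,l,s,c=cv2.connectedComponentsWithStats(b.astype(np.uint8));i=1+s[1:,4].argmax();q=W[l==i];print('foot',s[i],np.median(q,0),cv2.minAreaRect((q[:,:2]*1000).astype(np.float32)),np.percentile(q[:,2],[5,50,95]))
E
```

```text
[3083, 2, 1, 1, 1, 1, 1, 1, 1] [484.72007785 217.21634771]
365 6 x 0.4636 y 0.0836..0.0867 mid 0.0858 zmax 0.2425
371 12 x 0.4669 y 0.0838..0.0902 mid 0.0878 zmax 0.2449
377 12 x 0.4723 y 0.0855..0.0913 mid 0.0891 zmax 0.2413
383 11 x 0.4783 y 0.0855..0.0927 mid 0.0898 zmax 0.2355
389 11 x 0.4832 y 0.0857..0.0931 mid 0.0901 zmax 0.2336
395 11 x 0.4877 y 0.0865..0.0937 mid 0.0907 zmax 0.2337
401 11 x 0.4919 y 0.0874..0.0949 mid 0.0915 zmax 0.2339
407 11 x 0.4956 y 0.0883..0.0956 mid 0.0926 zmax 0.2353
413 11 x 0.4994 y 0.0893..0.0961 mid 0.0931 zmax 0.2368
419 11 x 0.5027 y 0.0901..0.0968 mid 0.0936 zmax 0.2396
425 11 x 0.5057 y 0.0904..0.0970 mid 0.0944 zmax 0.2421
431 11 x 0.5092 y 0.0911..0.0975 mid 0.0948 zmax 0.2437
437 11 x 0.5133 y 0.0916..0.0988 mid 0.0955 zmax 0.2441
443 11 x 0.5175 y 0.0930..0.0992 mid 0.0965 zmax 0.2444
449 11 x 0.5217 y 0.0930..0.1001 mid 0.0969 zmax 0.2438
455 11 x 0.5262 y 0.0939..0.1006 mid 0.0976 zmax 0.2436
461 11 x 0.5299 y 0.0946..0.1014 mid 0.0983 zmax 0.2440
467 11 x 0.5341 y 0.0955..0.1025 mid 0.0992 zmax 0.2445
473 11 x 0.5384 y 0.0959..0.1030 m
[... 561 characters left out ...]
d 0.1138 zmax 0.2471
539 39 x 0.5820 y 0.1013..0.1266 mid 0.1142 zmax 0.2473
545 34 x 0.5830 y 0.1024..0.1261 mid 0.1156 zmax 0.2499
551 31 x 0.5828 y 0.1073..0.1265 mid 0.1175 zmax 0.2530
557 19 x 0.5833 y 0.1155..0.1264 mid 0.1210 zmax 0.2547
bar yaw 10.11719 512.2893 95.59942 xmin 0.46279277689631493
9854
plate yaw -79.80339 599.881 155.13885
tab 3174 [0.47826775 0.1935045  0.18708471] [0.5787024  0.21922895 0.24414117] [0.51566996 0.20588525 0.24131084]
tab yaw 9.619394 515.55585 205.83134
foot [ 267  186   45   77 1389] [0.41722409 0.07708045 0.2286395 ] ((416.2701721191406, 72.60123443603516), (26.03131103515625, 70.0785903930664), 28.092647552490234) [0.22749657 0.2286395  0.2418501 ]
```

```bash
python3 -m handwheel '[[0,-0.5,-8,0.6],[0,0,-12,0],[0,0,-12,0],[0,0,-7,0],[0,0,-2.5,0],[10,1.8,0,0],[15,2.7,0,0],[15,2.7,0,0],[8,1.4,0,0],[2,0.3,0,0],[0,0,0,0],[0,0,0,0]]'
python3 - <<'E'
from h import *
s=arm.read_state();print(s['position'],s['tool_rot'],s['contact_force'])
z=cap('wrist','w2');cap('scene','s2')
a=load('w2')['p'][100:400,180:480];b=load('s2')['p'][190:270,230:340]
m=np.hstack([cv2.resize(a,(400,400)),cv2.resize(b,(400,400*80//110),interpolation=cv2.INTER_CUBIC) if 0 else cv2.resize(b,(400,400),interpolation=cv2.INTER_CUBIC)])[:,:,::-1];cv2.imwrite('pics/c2.png',m)
E
```

```text
t: 7.45
position: [0.4497, 0.084, 0.2677]
tool_rot: [0.642, 0.767, -0.0, -0.0]
contact_force: [-0.3, 0.0, -6.8]
opening: 0.0092
grip_force: 60.3
[0.44970804 0.08399133 0.26765934] [ 6.41987055e-01  7.66715354e-01 -3.36316946e-04 -2.73272462e-04] [-0.27882101  0.03093112 -6.81946129]
```

View pics/c2.png

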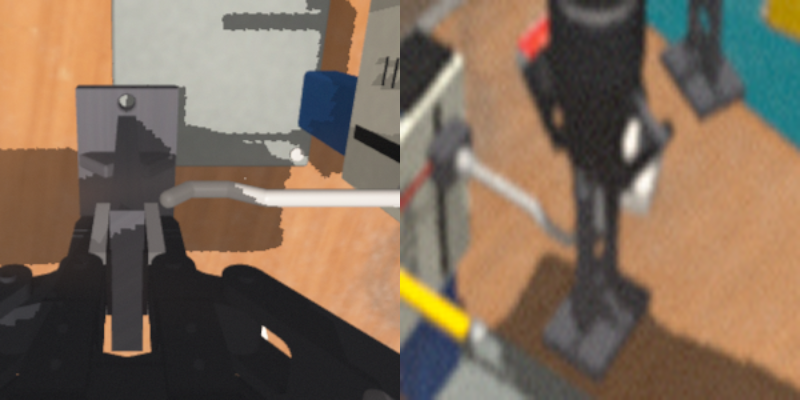

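The wrist crop shows the hook tip just in front of the eye with the bar parallel to the eye axis. I'll thread it slowly.

```bash
python3 -m handwheel '[[2,0.3,0,0],[4,0.7,0,0],[4,0.7,0,0],[4,0.7,0,0],[4,0.7,0,0],[0,0,0,0]]'
```

```text
t: 8.15
position: [0.4688, 0.0873, 0.2676]
tool_rot: [0.642, 0.767, -0.0, -0.0]
contact_force: [0.7, -0.1, -7.0]
opening: 0.0095
grip_force: 60.3
```

```bash
python3 -m handwheel '[[4,0.7,0,0],[4,0.6,0,0],[4,0.6,0,0],[4,0.6,0,0],[2,0.3,0,0],[0.5,0,0,0],[0,0,0,0],[0,0,0,0]]'
python3 - <<'E'
from h import *
s=arm.read_state();print(s['position'],s['contact_force'],s['wrist_torque'])
E
```

```text
t: 8.95
position: [0.4865, 0.0899, 0.2678]
tool_rot: [0.642, 0.767, -0.0, -0.0]
contact_force: [-0.5, 0.0, -6.2]
opening: 0.0092
grip_force: 60.3
[0.48646389 0.08992943 0.26778194] [-0.54133377  0.02589387 -6.20133923] [-0.02293188 -0.01203364  0.02800585]
```

```bash
python3 -m handwheel '[[0,0,-2,0],[0,0,-3,0],[0,0,-3,0],[0,0,-3,0],[0,0,-2,0],[0,0,-1.5,0],[0,0,-1.5,0],[0,0,-1.5,0],[0,0,-1.5,0],[0,0,-1.5,0],[0,0,-1.5,0],[0,0,-1.5,0]]'
python3 -m handwheel '[[0,0,-2,0],[0,0,-2,0],[0,0,-2,0],[0,0,-2,0],[0,0,-2,0],[0,0,-2,0],[0,0,-2,0],[0,0,-2,0],[0,0,-2,0],[0,0,-2,0],[0,0,-2,0],[0,0,-1,0]]'
```

```text
t: 10.15
position: [0.4866, 0.09, 0.2442]
tool_rot: [0.642, 0.767, 0.0, 0.0]
contact_force: [-0.6, -0.4, -6.2]
opening: 0.0092
grip_force: 60.3
t: 11.35
position: [0.4866, 0.09, 0.2211]
tool_rot: [0.642, 0.767, -0.0, -0.0]
contact_force: [0.6, 0.2, -4.4]
opening: 0.0091
grip_force: 60.7
```

```bash
python3 -m handwheel '[[0,0,-2,0],[0,0,-2,0],[0,0,-2,0],[0,0,-2,0],[0,0,-2,0],[0,0,-2,0],[0,0,-2,0],[0,0,-2,0],[0,0,-2,0],[0,0,-2,0],[0,0,-2,0],[0,0,-1,0]]'
python3 -m handwheel '[[0,0,-2,0],[0,0,-2,0],[0,0,-2,0],[0,0,-1.5,0],[0,0,-1,0],[0,0,-0.5,0],[0,0,0,0],[0,0,0,0],[0,0,0,0],[0,0,0,0]]'
for i in 1 2 3 4 5 6; do python3 -m handwheel '[[0,0,0,0]]' | grep -E 'contact|posi'; done
python3 - <<'E'
from h import *
cap('scene','s3');cap('wrist','w3')
a=load('w3')['p'][:,150:560];b=load('s3')['p'][180:280,200:320]
m=np.hstack([cv2.resize(a,(400,410)),cv2.resize(b,(400,410),interpolation=cv2.INTER_CUBIC)])[:,:,::-1];cv2.imwrite('pics/c3.png',m)
E
```

```text
t: 12.55
position: [0.4867, 0.09, 0.1981]
tool_rot: [0.642, 0.767, 0.0, -0.0]
contact_force: [-0.4, 0.5, -2.0]
opening: 0.0092
grip_force: 61.0
t: 13.55
position: [0.4866, 0.09, 0.1893]
tool_rot: [0.642, 0.767, -0.0, 0.0]
contact_force: [0.6, 0.3, -1.8]
opening: 0.0094
grip_force: 61.2
position: [0.4866, 0.0899, 0.1893]
contact_force: [0.5, 0.8, -0.5]
position: [0.4866, 0.09, 0.1893]
contact_force: [-0.2, 0.1, -1.4]
position: [0.4867, 0.09, 0.1893]
contact_force: [0.0, -0.4, -1.2]
position: [0.4866, 0.0899, 0.1893]
contact_force: [0.6, 0.4, -1.1]
position: [0.4866, 0.09, 0.1893]
contact_force: [-0.2, -0.3, -1.6]
position: [0.4866, 0.0899, 0.1893]
contact_force: [-0.4, 0.8, -1.3]
```

View pics/c3.png

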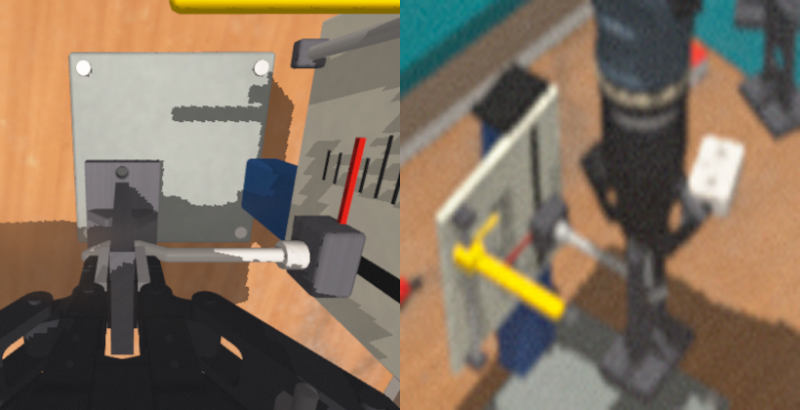

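The wrist view shows the bar through the eye, with the hook pulled down and the pointer by the graduations. About 1.1 N still hangs on the gripper, so I'll lower a little more.

```bash
python3 -m handwheel '[[0,0,-1,0],[0,0,-1.5,0],[0,0,-1.5,0],[0,0,-1.5,0],[0,0,-1.5,0],[0,0,-1,0],[0,0,-1,0],[0,0,0,0],[0,0,0,0],[0,0,0,0],[0,0,0,0],[0,0,0,0]]' |grep contact
for i in 1 2 3 4 5 6 7 8 9 10; do python3 -m handwheel '[[0,0,0,0]]' | grep -E 'contact'; done
```

```text
contact_force: [0.2, -0.6, -0.1]
contact_force: [0.4, 0.0, -0.8]
contact_force: [1.5, 0.6, -0.7]
contact_force: [1.2, 0.1, 0.8]
contact_force: [0.8, 0.3, -1.7]
contact_force: [-0.1, 0.7, -0.3]
contact_force: [1.3, 0.7, -0.3]
contact_force: [2.0, 0.5, -1.2]
contact_force: [0.6, 0.4, 0.1]
contact_force: [1.2, 1.3, 0.2]
contact_force: [1.6, -0.1, -0.6]
```

```bash
python3 - <<'E'
from h import *
s=arm.read_state();print(s['t'],s['position'],s['contact_force'],s['wrist_torque'])
cap('wrist','w4')
for f,zt in(('w3',.1893),('w4',s['position'][2])):
    z=load(f);W=cloud(z);R=W-np.array([0,0,zt])
    c=np.cos(np.radians(10.1));sn=np.sin(np.radians(10.1))
    a=(W[...,0]-.4865)*c+(W[...,1]-.09)*sn; b=-(W[...,0]-.4865)*sn+(W[...,1]-.09)*c
    for lo in(.02,.03,.04,.05,.06,.07):
        m=(a>lo)&(a<lo+.01)&(abs(b)<.008)&(R[...,2]>-.05)&(R[...,2]<.01);print(f,lo,m.sum(),np.percentile(R[m][:,2],90).round(4) if m.sum() else '',np.median(b[m]).round(4) if m.sum() else '')
    hsv=cv2.cvtColor(z['p'],cv2.COLOR_RGB2HSV)
    m=((hsv[...,0]<6)|(hsv[...,0]>174))&(hsv[...,1]>150)&(W[...,2]>.1)
    q=W[m];bb=b[m];
    if len(q): print('pointer',len(q),q.min(0),q.max(0),'b',bb.min(),bb.max(),'z',np.median(q[:,2]),'tip z',np.median(q[bb>bb.max()-.006][:,2]))
    m=(cv2.inRange(hsv,(22,150,100),(34,255,255))>0)&(W[...,2]>.1);print('tab',np.median(W[m][:,2]))
E
```

```text
16.45 [0.48661469 0.08995853 0.18027737] [ 1.56690529 -0.08401839 -0.64409701] [ 0.09779477 -0.23402038  0.00294159]
w3 0.02 290 -0.0059 0.0016
w3 0.03 280 -0.0059 0.0016
w3 0.04 282 -0.0058 0.0016
w3 0.05 273 -0.0058 0.0017
w3 0.06 283 -0.0058 0.0017
w3 0.07 273 -0.0058 0.0016
pointer 862 [0.58827225 0.12867923 0.17400273] [0.60486407 0.17329284 0.18244666] b 0.01835547686635693 0.06367159182661988 z 0.18026803770936217 tip z 0.18030868682616108
tab 0.23942785230483954
w4 0.02 278 -0.0059 0.0015
w4 0.03 261 -0.0055 0.0015
w4 0.04 274 -0.0058 0.0016
w4 0.05 280 -0.0057 0.0017
w4 0.06 278 -0.0057 0.0017
w4 0.07 284 -0.0057 0.0018
pointer 882 [0.58840466 0.12855731 0.16480905] [0.60508967 0.17324126 0.17377792] b 0.018005119692394354 0.06369309441323201 z 0.17137546145853375 tip z 0.17151036729100713
tab 0.2359295392943946
```

```bash
python3 - <<'E'
from h import *
c=np.cos(np.radians(10.1));sn=np.sin(np.radians(10.1))
for f in('w1','w3','w4'):
    z=load(f);W=cloud(z)
    a=(W[...,0]-.4865)*c+(W[...,1]-.09)*sn; b=-(W[...,0]-.4865)*sn+(W[...,1]-.09)*c
    hsv=cv2.cvtColor(z['p'],cv2.COLOR_RGB2HSV)
    m=(cv2.inRange(hsv,(22,150,60),(34,255,255))>0)&(W[...,2]>.1)
    v,u=np.where(m);print(f,m.sum(),u.min(),u.max(),v.min(),v.max(),'b',np.percentile(b[m],[1,50,99]).round(4),'cam',z['T'][:3,3].round(3))
    for lo in(-.04,-.02,0,.02,.04,.06):
        k=m&(a>lo)&(a<lo+.02)
        if k.sum()>5: print('  ',lo,k.sum(),'z',np.percentile(W[k][:,2],[5,50,95]).round(4))
E
```

```text
w1 3177 432 559 42 68 b [0.1026 0.1089 0.116 ] cam [0.387 0.151 0.451]
   0 411 z [0.2366 0.2409 0.2425]
   0.02 809 z [0.2393 0.2414 0.2426]
   0.04 813 z [0.2388 0.2414 0.2428]
   0.06 828 z [0.239  0.2414 0.2425]
w3 3250 324 559 0 13 b [0.1023 0.103  0.1043] cam [0.472 0.166 0.332]
   0 397 z [0.2355 0.2394 0.2415]
   0.02 1070 z [0.2353 0.2396 0.2416]
   0.04 1065 z [0.2354 0.2395 0.2415]
   0.06 718 z [0.235  0.2392 0.2415]
w4 667 335 559 0 2 b [0.1021 0.1026 0.1031] cam [0.472 0.166 0.323]
   0 72 z [0.2342 0.2359 0.2379]
   0.02 245 z [0.2344 0.2361 0.2375]
   0.04 246 z [0.2345 0.236  0.2372]
   0.06 104 z [0.2344 0.2356 0.2372]
```

Bar height relative to the TCP is unchanged, so the eye sits on the seat. The tab hasn't moved; w4 only caught its edge. I'll lower another 2 mm and release gently.

```bash
python3 -m handwheel '[[0,0,-1,0],[0,0,-1,0],[0,0,0,0],[0,0,0,0],[0,0,0,0]]' - 20|grep contact
for i in 1 2 3 4 5; do python3 -m handwheel '[[0,0,0,0]]' | grep -E 'contact'; done
```

```text
contact_force: [1.5, 0.9, 0.3]
contact_force: [1.4, -0.3, -0.2]
contact_force: [1.3, 0.8, -0.7]
contact_force: [0.7, -0.4, -0.8]
contact_force: [1.5, 0.3, 0.6]
contact_force: [1.4, -0.3, -0.6]
```

```bash
python3 -m handwheel '[[0,0,0,0],[0,0,0,0],[0,0,0,0],[0,0,0,0],[0,0,0,0],[0,0,0,0]]' 130
python3 - <<'E'
from h import *
cap('wrist','w5')
for f in('w4','w5'):
    z=load(f);W=cloud(z);hsv=cv2.cvtColor(z['p'],cv2.COLOR_RGB2HSV)
    m=((hsv[...,0]<6)|(hsv[...,0]>174))&(hsv[...,1]>150)&(W[...,2]>.1)&(W[...,0]>.55)
    print(f,m.sum(),np.median(W[m][:,2]))
E
```

```text
t: 18.1
position: [0.4866, 0.09, 0.1783]
tool_rot: [0.642, 0.767, -0.0, -0.0]
contact_force: [0.2, 0.3, -0.1]
opening: 0.0417
grip_force: 0.0
w4 882 0.17137546145853375
w5 853 0.1693234631967305
```

Released with no jump: the pointer stayed at the expected 0.169. Next I retreat straight up, then look.

```bash
python3 -m handwheel '[[0,0,4,0],[0,0,8,0],[0,0,12,0],[0,0,12,0],[0,0,12,0],[0,0,16,0],[0,0,20,0],[0,0,25,0],[0,0,20,0],[0,0,10,0],[0,0,0,0],[0,0,0,0]]'
python3 - <<'E'
from h import *
cap('wrist','w6')
c=np.cos(np.radians(10.1));sn=np.sin(np.radians(10.1))
z=load('w6');W=cloud(z)
a=(W[...,0]-.4865)*c+(W[...,1]-.09)*sn; b=-(W[...,0]-.4865)*sn+(W[...,1]-.09)*c
hsv=cv2.cvtColor(z['p'],cv2.COLOR_RGB2HSV)
m=((hsv[...,0]<6)|(hsv[...,0]>174))&(hsv[...,1]>150)&(W[...,2]>.1)&(a>.06)&(a<.13)
print('ptr',m.sum(),np.percentile(W[m][:,2],[5,50,95]).round(4),'b',b[m].min(),b[m].max(),'tip z',np.median(W[m&(b>b[m].max()-.01)][:,2]))
m=(cv2.inRange(hsv,(22,150,60),(34,255,255))>0)&(W[...,2]>.1)&(b>.05)
for nm,k in(('tab',m&(b>.098)),('index',m&(b<.096))): print(nm,k.sum(),*([np.percentile(x[k],[2,50,98]).round(4) for x in(a,b,W[...,2])] if k.sum() else []))
cv2.imwrite('pics/w6b.png',z['p'][:,:,::-1])
E
```

```text
t: 19.35
position: [0.4865, 0.0899, 0.3168]
tool_rot: [0.642, 0.767, -0.0, -0.0]
contact_force: [0.6, 0.7, -0.4]
opening: 0.042
grip_force: 0.0
ptr 198 [0.1602 0.1692 0.1706] b 0.017130006166185208 0.06340154897902871 tip z 0.16963739077350884
tab 4513 [0.0151 0.0729 0.1196] [0.0994 0.1089 0.1185] [0.238  0.2417 0.2456]
index 307 [0.115  0.1167 0.1233] [0.0666 0.0811 0.0954] [0.2297 0.2378 0.2393]
```

View pics/w6.png

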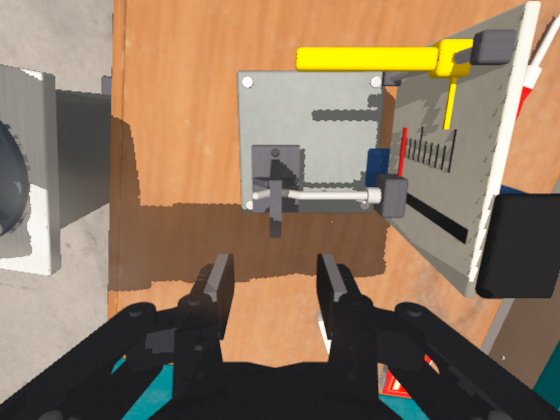

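The bracket hangs level at (275,185), with the pointer at (403,150) and the marker index at (450,100). The tab top must go from 0.2417 to about 0.173. I'll close the fingers and move over the tab.

```bash
python3 -m handwheel '[[1,12,0,0],[1,15,0,0],[1,18,0,0],[1,18,0,0],[2,18,0,0],[2,15,-8,0],[1,12,-15,0],[1,6,-15,0],[0,0,-12,0],[0,0,-6,0],[0,0,-4,0],[0,0,0,0]]' 255 40
python3 -m handwheel '[[0,0,-2,0],[0,0,-3,0],[0,0,-3,0],[0,0,-3,0],[0,0,-3,0],[0,0,0,0]]'
```

```text
t: 20.6
position: [0.4965, 0.2037, 0.2571]
tool_rot: [0.642, 0.767, -0.0, -0.0]
contact_force: [0.3, 0.2, 0.3]
opening: 0.0003
grip_force: 0.0
t: 21.2
position: [0.4964, 0.2039, 0.2428]
tool_rot: [0.642, 0.767, -0.0, -0.0]
contact_force: [-0.8, 0.3, 0.3]
opening: 0.0001
grip_force: 0.0
```

```bash
python3 -m handwheel '[[0,0,-3,0],[0,0,-5,0],[0,0,-5,0],[0,0,-5,0],[0,0,-5,0],[0,0,-3,0]]'
python3 -m handwheel '[[0,0,-4,0],[0,0,-5,0],[0,0,-5,0],[0,0,-5,0],[0,0,-5,0],[0,0,-5,0],[0,0,-4,0],[0,0,-3,0],[0,0,-2,0],[0,0,0,0],[0,0,0,0],[0,0,0,0]]'
python3 - <<'E'
from h import *
cap('wrist','w7')
c=np.cos(np.radians(10.1));sn=np.sin(np.radians(10.1))
z=load('w7');W=cloud(z)
a=(W[...,0]-.4865)*c+(W[...,1]-.09)*sn; b=-(W[...,0]-.4865)*sn+(W[...,1]-.09)*c
hsv=cv2.cvtColor(z['p'],cv2.COLOR_RGB2HSV)
m=((hsv[...,0]<6)|(hsv[...,0]>174))&(hsv[...,1]>150)&(W[...,2]>.1)&(a>.06)&(a<.13)
if m.any(): print('ptr',m.sum(),np.percentile(W[m][:,2],[5,50,95]).round(4))
m=(cv2.inRange(hsv,(22,150,60),(34,255,255))>0)&(W[...,2]>.1)&(b>.05)
for nm,k in(('tab',m&(b>.098)),('index',m&(b<.096))): print(nm,k.sum(),*([np.percentile(x[k],[2,50,98]).round(4) for x in(a,b,W[...,2])] if k.sum() else []))
E
```

```text
t: 21.8
position: [0.4967, 0.204, 0.2167]
tool_rot: [0.642, 0.767, -0.0, -0.0]
contact_force: [0.3, 1.1, 1.8]
opening: 0.0001
grip_force: 0.9
t: 23.0
position: [0.4964, 0.2038, 0.1792]
tool_rot: [0.642, 0.767, -0.0, -0.0]
contact_force: [-0.4, 0.6, 0.3]
opening: 0.0001
grip_force: 0.0
ptr 34 [0.1674 0.1691 0.1965]
tab 5173 [0.0172 0.0854 0.1208] [0.1021 0.1136 0.1208] [0.1717 0.1785 0.1824]
index 391 [0.1152 0.1168 0.1234] [0.0663 0.0817 0.095 ] [0.1576 0.1749 0.176 ]
```

```bash
python3 -m handwheel '[[0,0,-2,0],[0,0,-2,0],[0,0,-2,0],[0,0,0,0],[0,0,0,0]]'
python3 -m handwheel '[[0,0,3,0],[0,0,10,0],[0,0,20,0],[0,0,25,0],[0,0,25,0],[-2,-3,25,0],[-6,-6,20,0],[-6,-6,8,0],[-6,-6,0,0],[-4,-4,0,0],[0,0,0,0],[0,0,0,0]]'
python3 - <<'E'
from h import *
cap('wrist','w8');cap('scene','s8')
c=np.cos(np.radians(10.1));sn=np.sin(np.radians(10.1))
for f in('w8','s8'):
    z=load(f);W=cloud(z)
    a=(W[...,0]-.4865)*c+(W[...,1]-.09)*sn; b=-(W[...,0]-.4865)*sn+(W[...,1]-.09)*c
    hsv=cv2.cvtColor(z['p'],cv2.COLOR_RGB2HSV)
    m=((hsv[...,0]<6)|(hsv[...,0]>174))&(hsv[...,1]>150)&(W[...,2]>.1)&(a>.06)&(a<.13)&(b<.07)
    if m.any(): print(f,'ptr',m.sum(),np.percentile(W[m][:,2],[5,50,95]).round(4))
    m=(cv2.inRange(hsv,(22,150,60),(34,255,255))>0)&(W[...,2]>.1)&(b>.05)
    for nm,k in(('tab',m&(b>.098)&(b<.13)),('index',m&(b<.096))): print(nm,k.sum(),*([np.percentile(x[k],[2,50,98]).round(4) for x in(a,b,W[...,2])] if k.sum() else []))
a=load('w8')['p'];b=load('s8')['p'][170:290,190:330]
m=np.hstack([cv2.resize(a,(440,330)),cv2.resize(b,(360,330),interpolation=cv2.INTER_CUBIC)])[:,:,::-1];cv2.imwrite('pics/c8.png',m)
E
```

```text
t: 23.55
position: [0.4965, 0.2039, 0.1731]
tool_rot: [0.642, 0.767, -0.0, -0.0]
contact_force: [-0.8, -0.3, -0.2]
opening: -0.0001
grip_force: 0.0
t: 24.75
position: [0.4723, 0.1788, 0.3086]
tool_rot: [0.642, 0.767, -0.0, -0.0]
contact_force: [-0.5, 0.3, -0.5]
opening: 0.0001
grip_force: 0.0
w8 ptr 148 [0.1608 0.1692 0.1703]
tab 1977 [0.0153 0.073  0.1201] [0.1011 0.1111 0.1203] [0.1689 0.1727 0.1765]
index 140 [0.1151 0.1172 0.1232] [0.0661 0.0821 0.0956] [0.1356 0.169  0.1703]
s8 ptr 39 [0.5707 0.5771 0.5845]
tab 165 [0.016  0.0708 0.1217] [0.1036 0.1137 0.1222] [0.1626 0.1711 0.179 ]
index 12 [0.1161 0.12   0.1276] [0.0671 0.0871 0.0945] [0.1181 0.1671 0.1704]
```

View pics/c8.png

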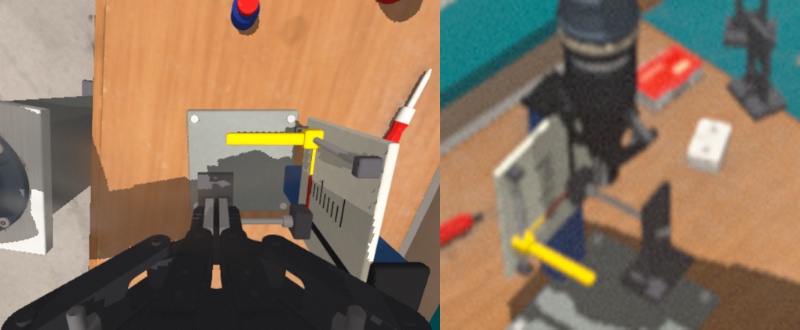

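The picture shows the bracket hanging on the hook and the yellow index in line with the red pointer (0.1692 against 0.169). The robot is touching nothing, so I'm handing in.

```bash
python3 -c "
from workcell import arm
print(arm.job_done())"
```

```text
the job is handed in; nothing more can be done
None
```

The bracket hangs settled on the scale hook, the marker index is level with the pointer to within about 1 mm by camera, the robot is clear of everything, and the job was handed in at about 25 s; the judged result was not shown.

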